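Start up the wax-joining spot

TASK

Get this wax-joining spot running, fume extraction before heat: first tap the red rocker switch on top of the fume extractor on, then tap the red rocker switch of the grey wax-pen station on, and then tap the station's green key to choose the green-wax preset. A rocker goes on when its raised end, the one with the white bar at the machine's front, is pressed fully down. Tap lightly with the fingertips, do not press the yellow or blue key, and do not pick up, shift or tip the machines or anything else on the bench.

Things in the scene. Friction and masses are not known exactly. Their poses are not given: they have to be found in the camera images.
- extractor: Bench fume extractor, loose (1.9 kg), 230 mm wide (y), about 200 mm high: black dished hood with wire guard at the front (-x; x -95 to -20 mm, top at about 200 mm), dark blue fan housing behind (x -20 to 80 mm, flat top at z 175 mm), black tube handle folded back behind (to x 123 mm, z 165 mm). Origin: centre of the underside; z up.
- extractor_switch (a joint): Red two-facet rocker switch on the flat top of the extractor's housing, 34 mm long (along the extractor's x) by 24 mm wide, hinge across y at 45, 0, 181.5 mm in the extractor's frame. 0 = off (front end raised about 7 mm), 0.40 rad = on (that end level with the panel), counted on above 0.28. Light friction only (about 2 N at the end); stays where it is left.
- extractor_switch_on_end (a point): The spot to tap: on the surface of the raised half of the extractor's rocker, 11 mm from its hinge towards the front (-x of the extractor). It moves with the rocker: 185.8 mm above the bench when off, 181.5 mm when on.
- console: Wax-pen station, loose (1.6 kg): grey console 160 mm deep (x), 210 wide (y); dark panel sloping 0.20 rad down to the front (-x), 50 mm high at the front, 82 at the rear. Along its front, from +y to -y: yellow, green, blue key, red rocker; behind them a display and a 14 mm high knob; at the rear edge a parked pen, up to 100 mm above the bench. Origin: centre of the underside; z up.
- console_switch (a joint): Red two-facet rocker switch at the front right (-y) of the console's panel, 34 mm long (up the slope) by 24 mm wide, hinge across y standing 6.5 mm above the panel, 70 mm to the -y side of the console's middle. 0 = off (front end raised about 7 mm), 0.40 rad = on (that end level with the panel), counted on above 0.28. Light friction only (about 2 N at the end); stays where it is left.
- console_switch_on_end (a point): The spot to tap: on the surface of the raised half of the console's rocker, 11 mm from its hinge towards the front. It moves with the rocker: about 66.6 mm above the bench when off, 62.2 mm when on.
- key_green (a joint): Green square spring key, second from the left (+y), 20 by 20 mm, its top 9 mm above the panel. 0 when released, 0.005 m fully down, pushed square to the panel (0.20 rad off vertical; straight down also works); counts as pressed from 0.003 m. About 1 N starts it and 5 N takes it fully down; it springs back.
- key_green_top (a point): Centre of the green key's top, the spot to tap, 67 mm above the bench when released.
- key_yellow (a joint): Yellow spring key like the green one, 40 mm to its left (+y). Not to be pressed.
- key_blue (a joint): Blue spring key like the green one, 40 mm to its right (-y). Not to be pressed.
- key_yellow_top (a point): Centre of the yellow key's top.
- key_blue_top (a point): Centre of the blue key's top.
- bare_stand: Empty sprue stand: black rubber dish 100 mm across and 18 mm high with a brown upright post 12 mm thick, 185 mm high in all. Origin: centre of the underside. Leave it alone.
- tree_stand: Sprue stand with a finished green wax tree: the same dish and post, 203 mm high in all, the tree about 70 mm across. Origin: centre of the underside. Leave it alone.
- wax_tray: Dark blue tray with small green wax parts, 170 (x) by 110 mm, 26 mm high. Origin: centre of the underside. Leave it alone.
- carver: Steel wax carver lying on the bench, 155 mm long along its x, 9 mm thick. Origin: on the bench, 65 mm from its handle end. Leave it alone.

How it is judged:
By the outcome, as a careful person would: the job done as asked, in the order asked, and still so for the second after the job is handed in, with the robot touching nothing.
It also fails if it takes over 51 s, if anything falls off the work surface, if the arm or the gripper's body presses on something with over 40 N, if the wrist force passes 120 N, or if a joint passes its speed limit or range.

ROBOT

A 6-joint arm with a two-finger parallel gripper is mounted at the origin on the work surface. World frame = base frame: x ahead of the robot, y to its left, z up, the work surface at z = 0. Lengths are in m, angles in rad, forces in N, time in s.
With the tool pointing down it reaches from about 0.3 to 0.85 m from the base axis. Payload 4.2 kg.
Tool frame: the origin (TCP) lies on the mounting face of the last link; the fingertips stand 191 mm ahead of it and the grasp point (between the pads) lies 172 mm ahead of it; z points along the fingers, y is the line along which they close (so a half turn about z gives the same grasp; the last joint's range is limited). The gripper opens to 91 mm and grips with 3 to 60 N. Pads are 32 mm wide; open, the fingers measure 118 mm over their backs; the gripper's body (76 mm by 178 mm) begins 60 mm behind the grasp point.
Start: joints at [1.094, 0.32, 1.565, -0, 1.257, -0.02], TCP at [0.254, 0.516, 0.405] pointing down, gripper open.
Joint ranges: [-3.11, 3.11], [-0.84, 2.01], [0.21, 2.61], [-1.34, 4.49], [0.05, 2.63], [-2.56, 2.56]. Speed limits (rad/s): [2.57, 2.57, 3.14, 3.14, 3.14, 3.14].

INTERFACE

Orientations are given as a 3x3 rotation matrix whose columns are the frame's x, y, z axes.
In Python, from workcell import monitor, vision, order gives the robot as it stands.
- The arm moves only by the tool servo_tool, never from a script. Its argument "plan" is a list of rows, each an object of numbers: "tx", "ty", "tz": the shift along the tool's x, y, z in m; "spin": the turn about the tool's z in rad; "grip": the gripper's target within -1 to 1 (shut at 1, half-way at 0, fully open at -1). In form: [{"tx": .., "ty": .., "tz": .., "spin": .., "grip": ..}, ...]. A call has 1 to 5 rows; each row shifts and turns the commanded pose from where the row before left it, along the tool's axes as they then stand; what a row does not reach is not made up. A row lasts 1/10 s, in which the tool goes at most 50 mm and 8.59 degrees, less where a joint would pass 70% of its speed; a pose out of reach is approached as far as the arm can. A call with a gripper value outside its range is refused whole. The fingers move at their own pace and stop on an object; "squeeze" is the grip in N (left out, the last holds). Time passes only in rows, so rows that do not move let the fingers close. It gives the time, the measured TCP pose, the force, the opening and the grip force at its end, in the units of the state.
- monitor.sense(): the state, without advancing time (a new reading comes with each control period).
- vision.get_image(name): name is "scene" or "top" or "wrist"; returns (picture, depth): 400x640x3 uint8, blue, green, red; 400x640 float32, m along the optical axis (not along the pixel's ray), 0 where there is no reading.
- vision.camera_params(name): a dict with "fx", "fy", "cx", "cy" (pixels), "distortion" ([k1, k2, p1, p2, k3] as OpenCV has them; the pictures are not rectified), "rvec" (rotation vector, rad) and "tvec" (3), from world to camera coordinates, as OpenCV has them; the wrist camera has in their place "hand_eye" (4x4, takes a point from camera to tool coordinates, whose origin is the TCP and whose axes are the flange's). Camera axes: x right, y down, z forward; pixel columns grow to the right and rows downward; lengths in m; the calibration is good to about 2 mm. A picture is of the moment at which its call begins: read the wrist's pose just before it. camera_params takes no time and is no camera call.
- order.job_done(): hands the job in; it is judged then, once.
The state is a dict: "time": time; "q": joint angles; "dq": joint speeds; "effort": joint torques, N m; "ee_pos": TCP position; "tool_rot": TCP orientation; "ft_force": force on the tool from outside, world axes, zero at the start; "moment": the same for the moment, N m; "finger_gap": opening from 0.0 (shut) to 1.0 (fully open); "finger_force": force on a finger pad.
Only numpy, scipy, OpenCV 4.12 (cv2) and the standard library are available. Lean on these libraries where they do the work, as an engineer would, in place of code of your own. Each camera call takes 0.05 s, during which the arm holds its last target. There are 200 camera calls.

## Working session

There is one attempt and no reset: what is moved stays moved. The work goes in short steps, Python scripts to look and compute and a tool call to move; the robot and the scene stay as the last step left them, time stands still between calls to the robot, and variables do not carry over. Pictures are saved under pics/ and viewed, at most 10 in all, crops included, and the job is handed in when it is done.

Besides the shell and the picture viewer there is one more tool, called as a command line: name --argument value ..., lists and objects as JSON in quotes. servo_tool: Moves the arm, as the interface text tells. Its arguments: {"type":"object","properties":{"plan":{"type":"array"},"squeeze":{"type":"number"}},"required":["plan"]}

```bash
mkdir -p pics
cat > h.py <<'E'
import numpy as np,cv2
from workcell import monitor,vision,order
def cam(n,s=None):
    p=vision.camera_params(n);K=np.array([[p['fx'],0,p['cx']],[0,p['fy'],p['cy']],[0,0,1.]]);d=np.array(p['distortion'],float)
    if n=='wrist':
        H=np.array(p['hand_eye']);T=np.eye(4);T[:3,:3]=s['tool_rot'];T[:3,3]=s['ee_pos'];M=T@H;return K,d,M[:3,:3],M[:3,3]
    R=cv2.Rodrigues(np.array(p['rvec'],float))[0];return K,d,R.T,-R.T@np.array(p['tvec'],float).ravel()
def ray(c,uv):
    K,d,R,o=c;q=cv2.undistortPoints(np.array([[uv]],float),K,d).ravel();return o,R@np.array([q[0],q[1],1])
def onz(c,uv,z):
    o,v=ray(c,uv);return o+v*(z-o[2])/v[2]
def px(c,P):
    K,d,R,o=c;return cv2.projectPoints(np.array([P],float),cv2.Rodrigues(R.T)[0],-R.T@o,K,d)[0].ravel()
def blobs(im,name,amin=25):
    h=cv2.cvtColor(im,cv2.COLOR_BGR2HSV);H,S,V=h[...,0].astype(int),h[...,1],h[...,2]
    r={'red':(H<8)|(H>172),'yellow':(H>20)&(H<35),'green':(H>40)&(H<85),'blue':(H>95)&(H<130)}[name]
    m=(r&(S>120)&(V>60)).astype(np.uint8)
    n,l,st,c=cv2.connectedComponentsWithStats(m)
    return [(c[i].round(1).tolist(),st[i].tolist()) for i in range(1,n) if st[i][4]>=amin]
E
python3 - <<'E'
from h import *
s=monitor.sense();print(s['time'],s['ee_pos'],s['tool_rot'])
for n in('scene','top'):
    im,d=vision.get_image(n);np.savez(''+n,im=im,d=d);cv2.imwrite(f'pics/{n}.png',im);c=cam(n);print(n,c[3],c[2][:,2])
    for k in('red','yellow','green','blue'):
        print(k,[(b,) for b in blobs(im,k)])
E
```

```text
0.0 [0.25352635 0.51590159 0.40393874] [[-8.97489676e-01  4.41034782e-01 -7.76317886e-04]
 [ 4.41035465e-01  8.97488302e-01 -1.57045241e-03]
 [ 4.11208596e-06 -1.75184854e-03 -9.99998466e-01]]
scene [ 0.34484965 -0.96026148  1.08841158] [ 0.19628918  0.69534187 -0.69135392]
red [(([271.9, 188.8], [270, 185, 6, 8, 34]),), (([265.0, 190.5], [261, 187, 8, 8, 40]),), (([322.7, 238.6], [314, 233, 17, 11, 118]),)]
yellow [(([254.4, 161.1], [251, 158, 8, 7, 42]),)]
green [(([235.8, 18.9], [221, 0, 38, 38, 552]),), (([202.1, 22.5], [187, 4, 33, 38, 561]),), (([169.0, 26.3], [158, 11, 29, 33, 479]),), (([59.3, 37.8], [43, 16, 33, 42, 633]),), (([96.4, 34.5], [81, 16, 36, 38, 634]),), (([318.6, 48.0], [314, 43, 9, 11, 26]),), (([221.0, 79.2], [205, 61, 28, 37, 496]),), (([231.6, 274.0], [0, 69, 528, 331, 92127]),), (([304.6, 85.1], [299, 83, 13, 5, 30]),), (([304.9, 91.9], [297, 87, 17, 11, 66]),), (([331.8, 104.0], [323, 94, 19, 18, 120]),), (([309.9, 105.7], [300, 98, 19, 16, 113]),), (([249.6, 135.6], [231, 126, 39, 19, 297]),), (([257.7, 168.4], [254, 166, 8, 6, 39]),), (([342.6, 239.8], [
[... 743 characters left out ...]
0, 5, 14, 35]),), (([376.4, 199.6], [352, 189, 52, 26, 528]),), (([184.0, 224.0], [172, 215, 25, 19, 194]),), (([176.5, 244.7], [170, 235, 14, 19, 117]),), (([188.2, 241.7], [181, 235, 16, 18, 102]),), (([249.7, 239.2], [247, 237, 6, 6, 30]),), (([113.1, 343.1], [103, 338, 24, 12, 175]),), (([96.6, 392.7], [86, 378, 30, 22, 311]),), (([133.5, 395.1], [126, 389, 18, 11, 120]),)]
blue [(([158.6, 161.5], [106, 117, 92, 70, 1863]),), (([153.8, 150.6], [151, 146, 7, 11, 29]),), (([133.9, 160.6], [129, 155, 9, 13, 42]),), (([383.8, 219.0], [356, 198, 57, 42, 1366]),), (([182.8, 233.4], [165, 209, 36, 51, 971]),), (([261.7, 238.2], [259, 235, 6, 7, 38]),), (([181.9, 241.5], [180, 238, 5, 8, 25]),)]
```

View pics/top.png

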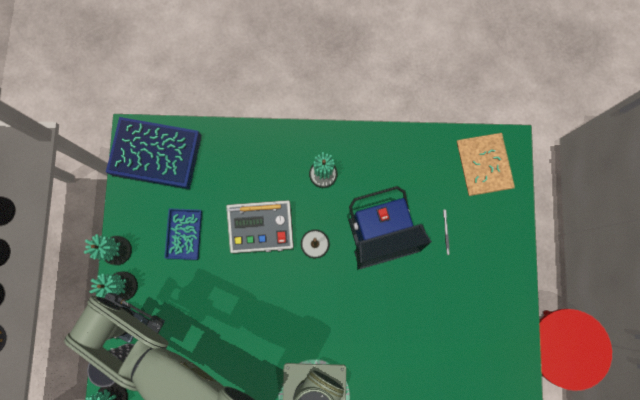

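View pics/scene.png

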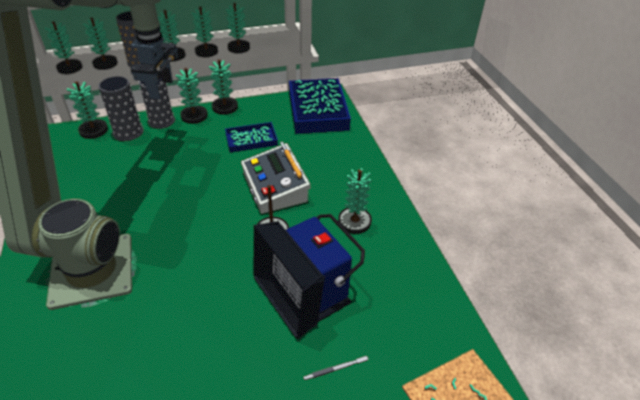

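The top view shows the extractor, slightly yawed, with its rocker at (383,213). The console rocker is at (281,236) and the green key at (250,239). The bare stand at (315,243) is close to the console rocker, and the tree stand is at (323,175). The scene view agrees.

Run:
```python
from h import *
c=cam('top');sc=cam('scene')
def two(a,b):
    o1,v1=ray(c,a);o2,v2=ray(sc,b);A=np.array([v1,-v2]).T;t=np.linalg.lstsq(A,o2-o1,rcond=None)[0];p,q=o1+v1*t[0],o2+v2*t[1];return ((p+q)/2).round(4),np.linalg.norm(p-q).round(4)
P={k:onz(c,uv,z) for k,uv,z in[('exsw',(382.9,213.2),.184),('cosw',(281.2,236.5),.066),('yel',(237.7,240),.067),('grn',(249.7,239.2),.067),('blu',(261.7,238.2),.067),('bare',(315,243),.185),('bare_dish',(315,243),.018),('tree_dish',(323,175),.018),('tree',(323,163),.15)]}
for k in P:print(k,P[k].round(4))
print(two((382.9,213.2),(322.7,238.6)),two((249.7,239.2),(257.7,168.4)),two((261.7,238.2),(261.6,176.3)))
im=np.load('top.npz')['im'];h=cv2.cvtColor(im,cv2.COLOR_BGR2HSV)
m=((h[...,0]>95)&(h[...,0]<130)&(h[...,1]>120)&(h[...,2]>60)).astype(np.uint8);m[:,:345]=0;m[:,420:]=0
r=cv2.minAreaRect(np.argwhere(m)[:,::-1].astype(np.float32));b=cv2.boxPoints(r);print(r);print([onz(c,x,.175)[:2].round(4) for x in b])
y=P['yel']-P['blu'];print('console yaw',np.arctan2(-y[0],y[1]))
cv2.imwrite('pics/topc.png',cv2.resize(im[150:290,210:440],None,fx=3.4,fy=3.4,interpolation=2))
print(np.array(vision.camera_params('wrist')['hand_eye']).round(3))
```

```text
exsw [ 0.5864 -0.1994  0.184 ]
cosw [0.5148 0.124  0.066 ]
yel [0.4989 0.2681 0.067 ]
grn [0.5027 0.2283 0.067 ]
blu [0.5072 0.1886 0.067 ]
bare [0.4869 0.0102 0.185 ]
bare_dish [0.5002 0.0108 0.018 ]
tree_dish [ 0.7384 -0.0102  0.018 ]
tree [ 0.75  -0.008  0.15 ]
(array([ 0.5876, -0.1998,  0.1819]), np.float64(0.0018)) (array([0.5032, 0.2283, 0.0669]), np.float64(0.0009)) (array([0.5077, 0.1885, 0.0669]), np.float64(0.0011))
((383.65142822265625, 218.5045928955078), (30.075746536254883, 51.914188385009766), 73.3007583618164)
[array([ 0.5903, -0.1111]), array([ 0.6425, -0.2673]), array([ 0.5517, -0.2945]), array([ 0.5003, -0.1396])]
console yaw 0.10366433154370402
[[-0.    -0.965 -0.263  0.074]
 [ 1.    -0.     0.001 -0.001]
 [-0.002 -0.263  0.965  0.02 ]
 [ 0.     0.     0.     1.   ]]
```

View pics/topc.png

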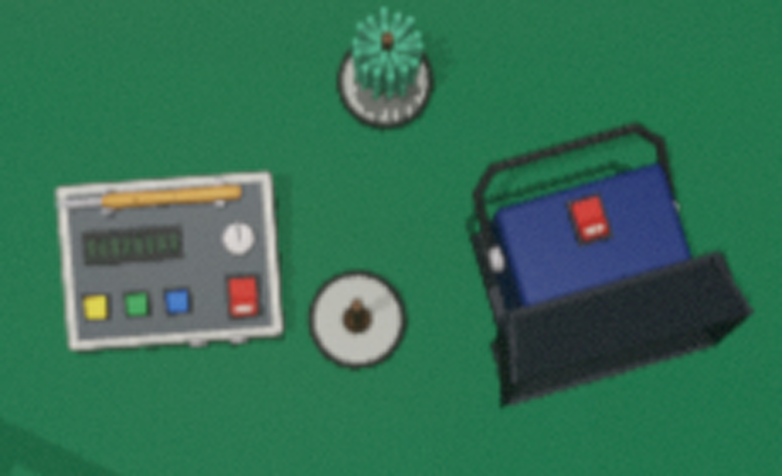

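servo_tool --plan '[{"tx": 0, "ty": 0, "tz": -0.02, "spin": 0.145, "grip": 1}, {"tx": 0, "ty": 0, "tz": -0.02, "spin": 0.145, "grip": 1}, {"tx": 0, "ty": 0, "tz": -0.02, "spin": 0.145, "grip": 1}, {"tx": 0, "ty": 0, "tz": -0.01, "spin": 0.145, "grip": 1}, {"tx": 0, "ty": 0, "tz": 0, "spin": 0.145, "grip": 1}]' --squeeze 5

```text
time: 0.6
ee_pos: [0.2536, 0.5161, 0.4763]
tool_rot: [[-0.374, 0.928, 0.001], [0.928, 0.374, 0.003], [0.002, 0.002, -1.0]]
ft_force: [0.2, 0.4, 0.0]
finger_gap: 0.59
finger_force: 0.0
```

```bash
cat >> h.py <<'E'
def to(P,ang=None):  # P: wanted fingertip pos; prints tool shift
    s=monitor.sense();R=np.array(s['tool_rot']);t=np.array(s['ee_pos'])+.191*R[:,2]
    a=np.arctan2(R[1,1],R[0,1]);print('t',s['time'],'tip',t.round(4),'yang',a.round(3),'shift',(R.T@(np.array(P)-t)).round(4),'spin',None if ang is None else round(a-ang,3),'gap',s['finger_gap'],'F',np.round(s['ft_force'],1),'q',np.round(s['q'],2))
E
python3 -c "
from h import *
to((.568,-.205,.26),.31)"
```

```text
t 0.6 tip [0.2539 0.5166 0.2853] yang 0.383 shift [-0.7868  0.0216  0.0238] spin 0.073 gap 0.5900575726758839 F [0.2 0.4 0. ] q [1.09 0.28 1.44 0.   1.42 0.71]
```

servo_tool --plan '[{"tx": -0.04, "ty": 0.001, "tz": 0, "spin": 0, "grip": 1}, {"tx": -0.04, "ty": 0.001, "tz": 0, "spin": 0, "grip": 1}, {"tx": -0.04, "ty": 0.001, "tz": 0, "spin": 0, "grip": 1}, {"tx": -0.04, "ty": 0.001, "tz": 0, "spin": 0, "grip": 1}, {"tx": -0.04, "ty": 0.001, "tz": 0, "spin": 0, "grip": 1}]'

```text
time: 1.1
ee_pos: [0.3343, 0.3313, 0.4744]
tool_rot: [[-0.38, 0.925, -0.0], [0.925, 0.38, -0.001], [-0.0, -0.001, -1.0]]
ft_force: [1.2, 0.7, 0.5]
finger_gap: 0.156
finger_force: 0.0
```

servo_tool --plan '[{"tx": -0.04, "ty": 0.001, "tz": 0, "spin": 0, "grip": 1}, {"tx": -0.04, "ty": 0.001, "tz": 0, "spin": 0, "grip": 1}, {"tx": -0.04, "ty": 0.001, "tz": 0, "spin": 0, "grip": 1}, {"tx": -0.04, "ty": 0.001, "tz": 0, "spin": 0, "grip": 1}, {"tx": -0.04, "ty": 0.001, "tz": 0, "spin": 0, "grip": 1}]'

```text
time: 1.6
ee_pos: [0.4148, 0.1481, 0.4745]
tool_rot: [[-0.379, 0.925, -0.0], [0.925, 0.379, -0.0], [0.0, -0.0, -1.0]]
ft_force: [1.2, -0.5, 0.3]
finger_gap: 0.008
finger_force: 0.0
```

servo_tool --plan '[{"tx": -0.04, "ty": 0.001, "tz": 0, "spin": 0, "grip": 1}, {"tx": -0.04, "ty": 0.001, "tz": 0, "spin": 0, "grip": 1}, {"tx": -0.04, "ty": 0.001, "tz": 0, "spin": 0, "grip": 1}, {"tx": -0.04, "ty": 0.001, "tz": 0, "spin": 0, "grip": 1}, {"tx": -0.04, "ty": 0.001, "tz": 0, "spin": 0, "grip": 1}]'

```text
time: 2.1
ee_pos: [0.4953, -0.0351, 0.4744]
tool_rot: [[-0.379, 0.925, -0.0], [0.925, 0.379, 0.0], [0.0, -0.0, -1.0]]
ft_force: [0.3, 1.1, 0.3]
finger_gap: 0.009
finger_force: 0.0
```

servo_tool --plan '[{"tx": -0.04, "ty": 0.001, "tz": 0, "spin": 0.03, "grip": 1}, {"tx": -0.04, "ty": 0.001, "tz": 0, "spin": 0.04, "grip": 1}, {"tx": -0.04, "ty": 0.001, "tz": 0, "spin": 0, "grip": 1}, {"tx": -0.035, "ty": 0.001, "tz": 0, "spin": 0, "grip": 1}, {"tx": 0, "ty": 0, "tz": 0, "spin": 0, "grip": 1}]'

```text
time: 2.6
ee_pos: [0.5526, -0.1813, 0.4733]
tool_rot: [[-0.31, 0.951, -0.001], [0.951, 0.31, -0.001], [-0.001, -0.001, -1.0]]
ft_force: [-0.4, 0.6, -0.5]
finger_gap: 0.006
finger_force: 0.0
```

Run:
```python
from h import *
s=monitor.sense();im,d=vision.get_image('wrist');np.savez('w1',im=im,d=d);c=cam('wrist',s);cv2.imwrite('pics/w1.png',im)
for b in blobs(im,'red'):print(b,onz(c,b[0],.184))
print(px(c,(.5765,-.203,.1858)))
to((.568,-.205,.195),.31)
```

```text
([351.7, 222.5], [333, 212, 33, 23, 607]) [ 0.58890938 -0.19706092  0.184     ]
[337.52147207 224.94765939]
t 2.65 tip [ 0.5516 -0.1793  0.2825] yang 0.316 shift [-0.0296  0.0077  0.0874] spin 0.006 gap 0.009196593353999982 F [-0.3  0.1  0.3] q [-0.33  0.3   1.43  0.    1.42 -0.65]
```

View pics/w1.png

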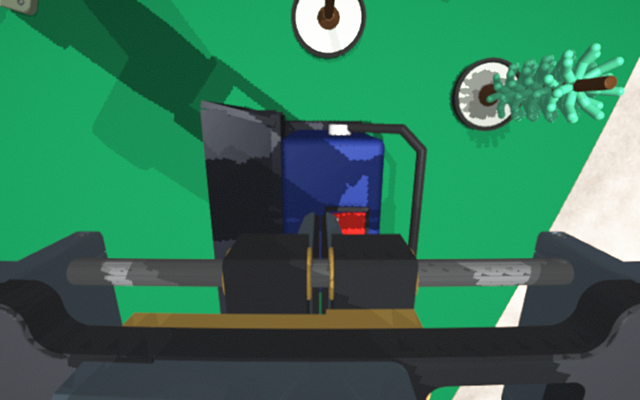

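servo_tool --plan '[{"tx": -0.03, "ty": 0.0085, "tz": 0.01, "spin": 0, "grip": 1}, {"tx": 0, "ty": 0, "tz": 0.03, "spin": 0, "grip": 1}, {"tx": 0, "ty": 0, "tz": 0.03, "spin": 0, "grip": 1}, {"tx": 0, "ty": 0, "tz": 0.015, "spin": 0, "grip": 1}, {"tx": 0, "ty": 0, "tz": 0, "spin": 0, "grip": 1}]'

```text
time: 3.15
ee_pos: [0.5682, -0.2022, 0.387]
tool_rot: [[-0.315, 0.949, -0.006], [0.949, 0.315, 0.003], [0.005, -0.005, -1.0]]
ft_force: [-0.3, 0.5, 0.4]
finger_gap: 0.008
finger_force: 0.0
```

Run:
```python
from h import *
to((.569,-.2055,.1815),.31)
```

```text
t 3.15 tip [ 0.5671 -0.2017  0.196 ] yang 0.32 shift [-0.0043  0.0007  0.0145] spin 0.01 gap 0.00824897259904702 F [-0.3  0.5  0.4] q [-0.36  0.38  1.52  0.    1.25 -0.68]
```

servo_tool --plan '[{"tx": -0.002, "ty": 0, "tz": 0.003, "spin": 0, "grip": 1}, {"tx": 0, "ty": 0, "tz": 0.003, "spin": 0, "grip": 1}, {"tx": 0, "ty": 0, "tz": 0.003, "spin": 0, "grip": 1}, {"tx": 0, "ty": 0, "tz": 0.002, "spin": 0, "grip": 1}, {"tx": 0, "ty": 0, "tz": 0.002, "spin": 0, "grip": 1}]'

```text
time: 3.65
ee_pos: [0.5695, -0.2055, 0.3771]
tool_rot: [[-0.314, 0.95, -0.0], [0.95, 0.314, -0.0], [-0.0, -0.0, -1.0]]
ft_force: [-1.7, -0.4, 0.9]
finger_gap: 0.006
finger_force: 0.9
```

servo_tool --plan '[{"tx": 0, "ty": 0, "tz": 0, "spin": 0, "grip": 1}]'

```text
time: 3.75
ee_pos: [0.5695, -0.2056, 0.3767]
tool_rot: [[-0.314, 0.95, -0.0], [0.95, 0.314, -0.0], [-0.0, -0.0, -1.0]]
ft_force: [-0.7, 0.0, 1.2]
finger_gap: 0.005
finger_force: 0.3
```

Run:
```python
from h import *
to((.569,-.2055,.1815),.31)
```

```text
t 3.75 tip [ 0.5694 -0.2056  0.1857] yang 0.319 shift [ 0.0002 -0.0004  0.0043] spin 0.009 gap 0.00508748462986042 F [-0.7  0.   1.2] q [-0.37  0.39  1.54 -0.    1.22 -0.68]
```

Contact has started. I'll push on in 1 mm steps.

servo_tool --plan '[{"tx": 0, "ty": 0, "tz": 0.001, "spin": 0, "grip": 1}, {"tx": 0, "ty": 0, "tz": 0.001, "spin": 0, "grip": 1}, {"tx": 0, "ty": 0, "tz": 0.001, "spin": 0, "grip": 1}]'

```text
time: 4.05
ee_pos: [0.5697, -0.2055, 0.3738]
tool_rot: [[-0.314, 0.95, 0.0], [0.95, 0.314, -0.0], [-0.0, 0.0, -1.0]]
ft_force: [-2.1, 0.2, 0.4]
finger_gap: 0.006
finger_force: 0.7
```

servo_tool --plan '[{"tx": 0, "ty": 0, "tz": 0.001, "spin": 0, "grip": 1}, {"tx": 0, "ty": 0, "tz": 0, "spin": 0, "grip": 1}]'

```text
time: 4.25
ee_pos: [0.5697, -0.2055, 0.3726]
tool_rot: [[-0.314, 0.95, 0.0], [0.95, 0.314, 0.0], [0.0, 0.0, -1.0]]
ft_force: [-0.4, -0.1, 1.6]
finger_gap: 0.003
finger_force: 0.5
```

servo_tool --plan '[{"tx": 0, "ty": 0, "tz": 0.0007, "spin": 0, "grip": 1}, {"tx": 0, "ty": 0, "tz": 0, "spin": 0, "grip": 1}]'

```text
time: 4.45
ee_pos: [0.5697, -0.2054, 0.3725]
tool_rot: [[-0.314, 0.95, 0.001], [0.95, 0.314, -0.0], [-0.0, 0.001, -1.0]]
ft_force: [-1.3, -1.5, 4.5]
finger_gap: 0.008
finger_force: 2.2
```

servo_tool --plan '[{"tx": 0, "ty": 0, "tz": 0.0006, "spin": 0, "grip": 1}, {"tx": 0, "ty": 0, "tz": 0, "spin": 0, "grip": 1}]'

```text
time: 4.65
ee_pos: [0.5696, -0.2054, 0.3725]
tool_rot: [[-0.314, 0.95, 0.001], [0.95, 0.314, -0.0], [-0.001, 0.001, -1.0]]
ft_force: [-2.1, 1.2, 7.9]
finger_gap: 0.005
finger_force: 3.5
```

servo_tool --plan '[{"tx": 0, "ty": 0, "tz": -0.01, "spin": 0, "grip": 1}, {"tx": 0, "ty": 0, "tz": -0.03, "spin": 0, "grip": 1}, {"tx": 0, "ty": 0, "tz": -0.04, "spin": 0, "grip": 1}, {"tx": 0, "ty": 0, "tz": -0.025, "spin": 0.1, "grip": 1}, {"tx": 0, "ty": 0, "tz": 0, "spin": 0.11, "grip": 1}]'

```text
time: 5.15
ee_pos: [0.5701, -0.2055, 0.4813]
tool_rot: [[-0.105, 0.994, 0.009], [0.995, 0.105, -0.003], [-0.004, 0.008, -1.0]]
ft_force: [-0.6, 0.1, 0.7]
finger_gap: 0.0
finger_force: 0.0
```

Run:
```python
from h import *
to((.493,.1217,.28),.104)
```

```text
t 5.15 tip [ 0.5718 -0.206   0.2903] yang 0.105 shift [ 0.3342 -0.0441  0.0087] spin 0.001 gap 0.00018264911538394245 F [-0.6  0.1  0.7] q [-0.37  0.33  1.35  0.    1.44 -0.47]
```

servo_tool --plan '[{"tx": 0.04, "ty": -0.006, "tz": 0, "spin": 0, "grip": 1}, {"tx": 0.045, "ty": -0.007, "tz": 0, "spin": 0, "grip": 1}, {"tx": 0.045, "ty": -0.007, "tz": 0, "spin": 0, "grip": 1}, {"tx": 0.045, "ty": -0.007, "tz": 0, "spin": 0, "grip": 1}, {"tx": 0.045, "ty": -0.007, "tz": 0, "spin": 0, "grip": 1}]'

```text
time: 5.65
ee_pos: [0.5113, 0.0111, 0.4766]
tool_rot: [[-0.108, 0.994, 0.001], [0.994, 0.108, 0.001], [0.001, 0.001, -1.0]]
ft_force: [-0.9, 0.6, 0.4]
finger_gap: 0.006
finger_force: 0.0
```

servo_tool --plan '[{"tx": 0.03, "ty": -0.005, "tz": 0, "spin": 0, "grip": 1}, {"tx": 0, "ty": 0, "tz": 0, "spin": 0, "grip": 1}, {"tx": 0, "ty": 0, "tz": 0, "spin": 0, "grip": 1}]'

```text
time: 5.95
ee_pos: [0.5037, 0.0392, 0.4767]
tool_rot: [[-0.11, 0.994, 0.001], [0.994, 0.11, -0.0], [-0.0, 0.001, -1.0]]
ft_force: [-0.0, -0.2, -0.0]
finger_gap: 0.004
finger_force: 0.0
```

Run:
```python
from h import *
s=monitor.sense();im,d=vision.get_image('wrist');c=cam('wrist',s);cv2.imwrite('pics/w2.png',im)
for k in('red','yellow','green','blue'):
  for b in blobs(im,k,100):
    if b[1][4]<4000:print(k,b,onz(c,b[0],.0665).round(4))
to((.493,.1217,.08),.104)
im,d=vision.get_image('top');cv2.imwrite('pics/t2.png',cv2.resize(im[170:290,330:450],None,fx=4,fy=4))
```

```text
red ([337.3, 107.4], [322, 97, 29, 22, 552]) [0.5165 0.1235 0.0665]
yellow ([428.4, 54.4], [420, 0, 18, 113, 874]) [0.6187 0.198  0.0665]
yellow ([351.5, 318.6], [272, 309, 145, 20, 1254]) [ 0.5772 -0.1817  0.0665]
yellow ([173.6, 320.8], [129, 315, 86, 13, 450]) [ 0.304  -0.2179  0.0665]
yellow ([251.0, 320.7], [226, 314, 51, 15, 390]) [ 0.4241 -0.2028  0.0665]
green ([338.2, 15.8], [330, 6, 18, 21, 334]) [0.5047 0.2272 0.0665]
green ([319.9, 236.6], [319, 215, 3, 44, 123]) [ 0.514  -0.0522  0.0665]
green ([169.0, 299.7], [113, 285, 115, 39, 3028]) [ 0.2982 -0.1805  0.0665]
green ([467.0, 392.6], [428, 385, 76, 15, 1007]) [ 0.795  -0.3109  0.0665]
blue ([337.4, 51.9], [329, 43, 18, 19, 333]) [0.5086 0.1877 0.0665]
t 6.0 tip [0.5041 0.0385 0.2856] yang 0.109 shift [ 0.084  -0.002   0.2055] spin 0.005 gap 0.0052931083756505935 F [-0.5 -0.7  0.4] q [ 0.05  0.17  1.59 -0.    1.38 -0.06]
```

View pics/w2.png

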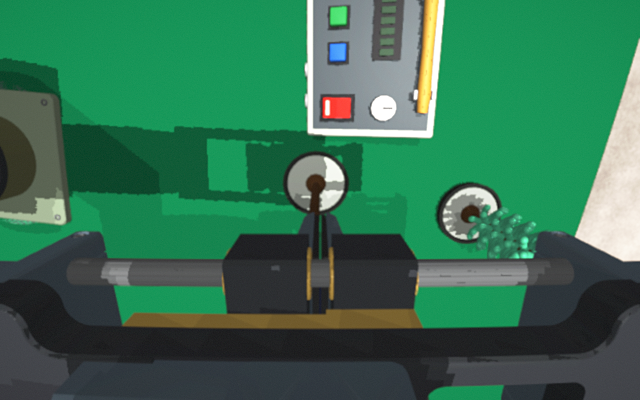

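View pics/t2.png

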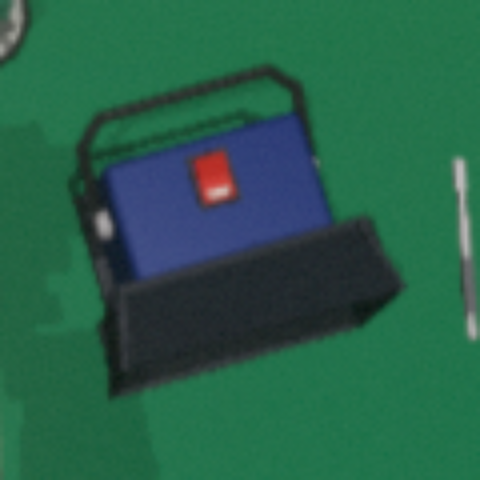

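The wrist view shows the console rocker at (337,107), white bar at its front, with the keys above it. The top crop shows the extractor hasn't moved and its rocker is switched on.

servo_tool --plan '[{"tx": 0.042, "ty": 0, "tz": 0, "spin": 0, "grip": 1}, {"tx": 0.042, "ty": -0.001, "tz": 0, "spin": 0.005, "grip": 1}, {"tx": 0, "ty": 0, "tz": 0.02, "spin": 0, "grip": 1}, {"tx": 0, "ty": 0, "tz": 0.04, "spin": 0, "grip": 1}, {"tx": 0, "ty": 0, "tz": 0.04, "spin": 0, "grip": 1}]'

```text
time: 6.55
ee_pos: [0.4942, 0.1215, 0.3758]
tool_rot: [[-0.103, 0.995, 0.003], [0.995, 0.103, 0.0], [0.0, 0.003, -1.0]]
ft_force: [0.1, -0.6, -0.1]
finger_gap: 0.008
finger_force: 0.0
```

servo_tool --plan '[{"tx": 0, "ty": 0, "tz": 0.04, "spin": 0, "grip": 1}, {"tx": 0, "ty": 0, "tz": 0.04, "spin": 0, "grip": 1}, {"tx": 0, "ty": 0, "tz": 0.022, "spin": 0, "grip": 1}, {"tx": 0, "ty": 0, "tz": 0, "spin": 0, "grip": 1}, {"tx": 0, "ty": 0, "tz": 0, "spin": 0, "grip": 1}]'

```text
time: 7.05
ee_pos: [0.4945, 0.1215, 0.2748]
tool_rot: [[-0.102, 0.995, 0.0], [0.995, 0.102, 0.0], [0.0, 0.0, -1.0]]
ft_force: [-0.1, 0.4, 0.2]
finger_gap: 0.007
finger_force: 0.0
```

Run:
```python
from h import *
to((.494,.1215,.0625),.104)
```

```text
t 7.05 tip [0.4946 0.1215 0.0838] yang 0.103 shift [ 0.     -0.0006  0.0213] spin -0.001 gap 0.0068434233020373035 F [-0.1  0.4  0.2] q [ 0.22  0.34  1.9  -0.    0.9   0.12]
```

servo_tool --plan '[{"tx": 0, "ty": 0, "tz": 0.006, "spin": 0, "grip": 1}, {"tx": 0, "ty": 0, "tz": 0.005, "spin": 0, "grip": 1}, {"tx": 0, "ty": 0, "tz": 0.004, "spin": 0, "grip": 1}, {"tx": 0, "ty": 0, "tz": 0.001, "spin": 0, "grip": 1}, {"tx": 0, "ty": 0, "tz": 0.001, "spin": 0, "grip": 1}]'

```text
time: 7.55
ee_pos: [0.4935, 0.1222, 0.2576]
tool_rot: [[-0.104, 0.995, -0.0], [0.995, 0.104, -0.0], [-0.0, -0.0, -1.0]]
ft_force: [-1.0, -0.5, 1.0]
finger_gap: 0.006
finger_force: 0.7
```

servo_tool --plan '[{"tx": 0, "ty": 0, "tz": 0.001, "spin": 0, "grip": 1}, {"tx": 0, "ty": 0, "tz": 0.001, "spin": 0, "grip": 1}, {"tx": 0, "ty": 0, "tz": 0, "spin": 0, "grip": 1}]'

```text
time: 7.85
ee_pos: [0.4935, 0.1222, 0.2554]
tool_rot: [[-0.104, 0.995, 0.0], [0.995, 0.104, 0.0], [0.0, 0.0, -1.0]]
ft_force: [-0.6, -0.3, -0.1]
finger_gap: 0.008
finger_force: 0.0
```

servo_tool --plan '[{"tx": 0, "ty": 0, "tz": 0.001, "spin": 0, "grip": 1}, {"tx": 0, "ty": 0, "tz": 0, "spin": 0, "grip": 1}]'

```text
time: 8.05
ee_pos: [0.4937, 0.1223, 0.2544]
tool_rot: [[-0.104, 0.995, 0.0], [0.995, 0.104, 0.0], [0.0, 0.0, -1.0]]
ft_force: [-1.4, -0.1, 0.4]
finger_gap: 0.008
finger_force: 0.2
```

servo_tool --plan '[{"tx": 0, "ty": 0, "tz": 0.001, "spin": 0, "grip": 1}, {"tx": 0, "ty": 0, "tz": 0, "spin": 0, "grip": 1}]'

```text
time: 8.25
ee_pos: [0.4937, 0.1223, 0.2534]
tool_rot: [[-0.104, 0.995, 0.001], [0.995, 0.104, 0.0], [0.0, 0.001, -1.0]]
ft_force: [-0.4, -0.3, 0.2]
finger_gap: 0.004
finger_force: 0.3
```

servo_tool --plan '[{"tx": 0, "ty": 0, "tz": 0.0007, "spin": 0, "grip": 1}, {"tx": 0, "ty": 0, "tz": 0, "spin": 0, "grip": 1}]'

```text
time: 8.45
ee_pos: [0.4937, 0.1222, 0.2528]
tool_rot: [[-0.104, 0.995, 0.001], [0.995, 0.104, 0.0], [0.0, 0.001, -1.0]]
ft_force: [-0.2, 0.5, 0.4]
finger_gap: 0.007
finger_force: 0.3
```

servo_tool --plan '[{"tx": 0, "ty": 0, "tz": 0.0006, "spin": 0, "grip": 1}, {"tx": 0, "ty": 0, "tz": 0, "spin": 0, "grip": 1}]'

```text
time: 8.65
ee_pos: [0.4938, 0.1223, 0.2523]
tool_rot: [[-0.104, 0.995, 0.001], [0.995, 0.104, 0.0], [0.0, 0.001, -1.0]]
ft_force: [1.0, 0.4, 1.7]
finger_gap: 0.007
finger_force: 0.6
```

servo_tool --plan '[{"tx": 0, "ty": 0, "tz": 0.0006, "spin": 0, "grip": 1}, {"tx": 0, "ty": 0, "tz": 0, "spin": 0, "grip": 1}]'

```text
time: 8.85
ee_pos: [0.4938, 0.1223, 0.2521]
tool_rot: [[-0.104, 0.995, 0.001], [0.995, 0.104, 0.0], [0.0, 0.001, -1.0]]
ft_force: [-0.3, 0.3, 5.8]
finger_gap: 0.005
finger_force: 2.4
```

servo_tool --plan '[{"tx": 0, "ty": 0, "tz": 0.0006, "spin": 0, "grip": 1}, {"tx": 0, "ty": 0, "tz": 0, "spin": 0, "grip": 1}]'

```text
time: 9.05
ee_pos: [0.4938, 0.1223, 0.252]
tool_rot: [[-0.104, 0.995, 0.001], [0.995, 0.104, 0.0], [0.0, 0.001, -1.0]]
ft_force: [-1.4, -1.1, 8.5]
finger_gap: 0.003
finger_force: 4.1
```

servo_tool --plan '[{"tx": 0, "ty": 0, "tz": -0.005, "spin": 0, "grip": 1}, {"tx": 0, "ty": 0, "tz": -0.03, "spin": 0, "grip": 1}, {"tx": 0, "ty": 0, "tz": -0.04, "spin": 0, "grip": 1}, {"tx": 0.03, "ty": 0, "tz": 0, "spin": 0, "grip": 1}, {"tx": 0.035, "ty": 0, "tz": 0, "spin": 0, "grip": 1}]'

```text
time: 9.55
ee_pos: [0.4869, 0.1868, 0.3273]
tool_rot: [[-0.101, 0.995, 0.002], [0.995, 0.101, 0.001], [0.0, 0.002, -1.0]]
ft_force: [-0.3, 0.2, 0.0]
finger_gap: 0.007
finger_force: 0.0
```

servo_tool --plan '[{"tx": 0.04, "ty": 0.02, "tz": 0, "spin": 0, "grip": 1}, {"tx": 0, "ty": 0, "tz": 0, "spin": 0, "grip": 1}, {"tx": 0, "ty": 0, "tz": 0, "spin": 0, "grip": 1}]'

```text
time: 9.85
ee_pos: [0.5023, 0.2292, 0.3253]
tool_rot: [[-0.106, 0.994, -0.002], [0.994, 0.106, -0.001], [-0.001, -0.002, -1.0]]
ft_force: [-0.0, -0.4, -0.4]
finger_gap: 0.005
finger_force: 0.0
```

Run:
```python
from h import *
im,d=vision.get_image('scene');a=cv2.resize(im[125:225,220:330],None,fx=4,fy=4)
im,d=vision.get_image('top');b=cv2.resize(im[190:260,220:300],None,fx=5,fy=5)
for k in('red','green','blue','yellow'):print(k,[x for x in blobs(im,k) if x[1][4]<150])
o=np.zeros((400,840,3),np.uint8);o[:400,:440]=a;o[:350,440:840]=b;cv2.imwrite('pics/c3.png',o[:,:800])
to((.5025,.2280,.075),.104)
```

```text
red [([382.7, 213.0], [378, 208, 11, 13, 82]), ([280.9, 236.0], [277, 231, 9, 12, 74])]
green [([158.2, 160.4], [156, 152, 7, 18, 45]), ([166.8, 167.2], [162, 160, 10, 14, 46]), ([174.4, 166.1], [172, 160, 5, 14, 30]), ([176.5, 244.7], [169, 235, 15, 19, 116]), ([188.2, 241.7], [181, 235, 16, 18, 101]), ([226.9, 255.1], [222, 245, 11, 21, 115])]
blue [([153.7, 150.0], [149, 146, 10, 10, 37]), ([170.2, 154.4], [162, 146, 17, 20, 102]), ([181.8, 241.4], [180, 237, 5, 9, 27]), ([261.5, 238.2], [259, 236, 6, 6, 32])]
yellow []
t 9.95 tip [0.5018 0.2278 0.1345] yang 0.104 shift [0.0002 0.0008 0.0595] spin -0.0 gap 0.003765970625765244 F [-0.2 -0.3  0.3] q [ 0.41  0.35  1.74 -0.    1.06  0.3 ]
```

View pics/c3.png

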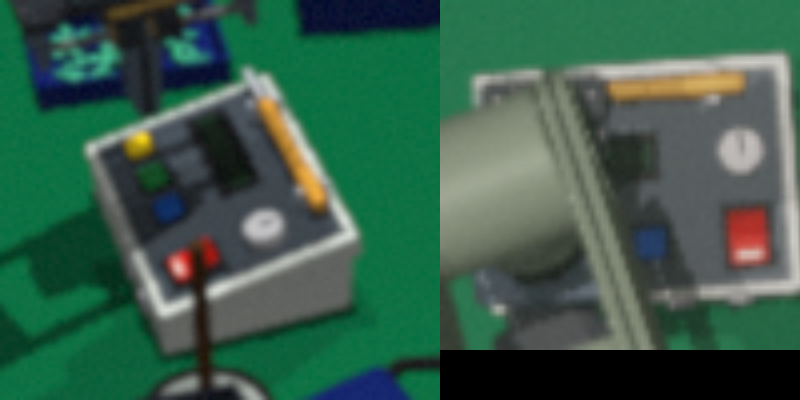

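The console rocker looks on and the console hasn't moved. The fingertips are now above the green key.

servo_tool --plan '[{"tx": 0, "ty": 0, "tz": 0.025, "spin": 0, "grip": 1}, {"tx": 0, "ty": 0, "tz": 0.025, "spin": 0, "grip": 1}, {"tx": 0, "ty": 0, "tz": 0.01, "spin": 0, "grip": 1}, {"tx": 0, "ty": 0, "tz": 0.004, "spin": 0, "grip": 1}, {"tx": 0, "ty": 0, "tz": 0, "spin": 0, "grip": 1}]'

```text
time: 10.45
ee_pos: [0.5027, 0.2282, 0.2621]
tool_rot: [[-0.103, 0.995, -0.0], [0.995, 0.103, -0.0], [-0.0, -0.0, -1.0]]
ft_force: [0.6, 0.7, -0.0]
finger_gap: 0.007
finger_force: 0.0
```

servo_tool --plan '[{"tx": 0, "ty": 0, "tz": 0.001, "spin": 0, "grip": 1}, {"tx": 0, "ty": 0, "tz": 0.001, "spin": 0, "grip": 1}, {"tx": 0, "ty": 0, "tz": 0.001, "spin": 0, "grip": 1}, {"tx": 0, "ty": 0, "tz": 0, "spin": 0, "grip": 1}]'

```text
time: 10.85
ee_pos: [0.5026, 0.2287, 0.2592]
tool_rot: [[-0.104, 0.995, 0.0], [0.995, 0.104, 0.0], [0.0, 0.0, -1.0]]
ft_force: [0.5, -0.1, 0.1]
finger_gap: 0.006
finger_force: 0.0
```

servo_tool --plan '[{"tx": 0, "ty": 0, "tz": 0.001, "spin": 0, "grip": 1}, {"tx": 0, "ty": 0, "tz": 0.001, "spin": 0, "grip": 1}, {"tx": 0, "ty": 0, "tz": 0, "spin": 0, "grip": 1}]'

```text
time: 11.15
ee_pos: [0.5028, 0.2288, 0.2572]
tool_rot: [[-0.104, 0.995, 0.001], [0.995, 0.104, 0.0], [0.0, 0.001, -1.0]]
ft_force: [0.8, -0.0, 1.8]
finger_gap: 0.006
finger_force: 1.1
```

servo_tool --plan '[{"tx": 0, "ty": 0, "tz": 0.001, "spin": 0, "grip": 1}, {"tx": 0, "ty": 0, "tz": 0.001, "spin": 0, "grip": 1}, {"tx": 0, "ty": 0, "tz": 0, "spin": 0, "grip": 1}]'

```text
time: 11.45
ee_pos: [0.503, 0.2288, 0.2553]
tool_rot: [[-0.104, 0.995, 0.002], [0.995, 0.104, 0.001], [0.0, 0.002, -1.0]]
ft_force: [1.4, -0.1, 5.2]
finger_gap: 0.005
finger_force: 1.8
```

servo_tool --plan '[{"tx": 0, "ty": 0, "tz": 0.001, "spin": 0, "grip": 1}, {"tx": 0, "ty": 0, "tz": 0.0005, "spin": 0, "grip": 1}, {"tx": 0, "ty": 0, "tz": 0, "spin": 0, "grip": 1}]'

```text
time: 11.75
ee_pos: [0.5031, 0.2288, 0.2539]
tool_rot: [[-0.104, 0.995, 0.002], [0.995, 0.104, 0.001], [0.0, 0.002, -1.0]]
ft_force: [1.8, -0.6, 5.1]
finger_gap: 0.005
finger_force: 2.4
```

servo_tool --plan '[{"tx": 0, "ty": 0, "tz": 0.0008, "spin": 0, "grip": 1}, {"tx": 0, "ty": 0, "tz": 0, "spin": 0, "grip": 1}]'

```text
time: 11.95
ee_pos: [0.5032, 0.2288, 0.2536]
tool_rot: [[-0.104, 0.995, 0.003], [0.995, 0.104, 0.001], [0.001, 0.003, -1.0]]
ft_force: [2.0, -1.1, 7.4]
finger_gap: 0.007
finger_force: 3.7
```

servo_tool --plan '[{"tx": 0, "ty": 0, "tz": -0.005, "spin": 0, "grip": 1}, {"tx": 0, "ty": 0, "tz": -0.03, "spin": 0, "grip": 1}, {"tx": 0, "ty": 0, "tz": -0.04, "spin": 0, "grip": 1}, {"tx": 0, "ty": 0, "tz": -0.04, "spin": 0, "grip": 1}, {"tx": 0, "ty": 0, "tz": -0.04, "spin": 0, "grip": 1}]'

```text
time: 12.45
ee_pos: [0.5017, 0.2285, 0.408]
tool_rot: [[-0.104, 0.995, -0.004], [0.995, 0.104, -0.001], [-0.001, -0.004, -1.0]]
ft_force: [0.9, 0.0, -0.1]
finger_gap: 0.005
finger_force: 0.0
```

servo_tool --plan '[{"tx": 0, "ty": -0.04, "tz": -0.02, "spin": 0, "grip": 1}, {"tx": 0, "ty": -0.045, "tz": 0, "spin": 0, "grip": 1}, {"tx": 0, "ty": -0.045, "tz": 0, "spin": 0, "grip": 1}, {"tx": 0, "ty": 0, "tz": 0, "spin": 0, "grip": 1}, {"tx": 0, "ty": 0, "tz": 0, "spin": 0, "grip": 1}]'

```text
time: 12.95
ee_pos: [0.3722, 0.215, 0.4273]
tool_rot: [[-0.105, 0.995, -0.001], [0.995, 0.105, -0.0], [-0.0, -0.001, -1.0]]
ft_force: [-0.0, 0.1, -0.2]
finger_gap: 0.006
finger_force: 0.0
```

Run:
```python
from h import *
im,d=vision.get_image('scene');a=cv2.resize(im[125:225,220:330],None,fx=4,fy=4)
im,d=vision.get_image('wrist');b=cv2.resize(im,None,fx=.56,fy=.56)
o=np.zeros((400,800,3),np.uint8);o[:,:440]=a;o[:b.shape[0],440:]=b[:,:360];cv2.imwrite('pics/c4.png',o)
to((0.4,.22,.2))
```

```text
Traceback (most recent call last):
ValueError: could not broadcast input array from shape (224,358,3) into shape (224,360,3)
```

Run:
```python
from h import *
im,d=vision.get_image('scene');a=cv2.resize(im[125:225,220:330],None,fx=4,fy=4)
im,d=vision.get_image('top');b=cv2.resize(im[190:260,220:290],None,fx=5,fy=5)
o=np.zeros((400,790,3),np.uint8);o[:,:440]=a;o[:350,440:]=b;cv2.imwrite('pics/c4.png',o)
```

```text
(no output)
```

View pics/c4.png

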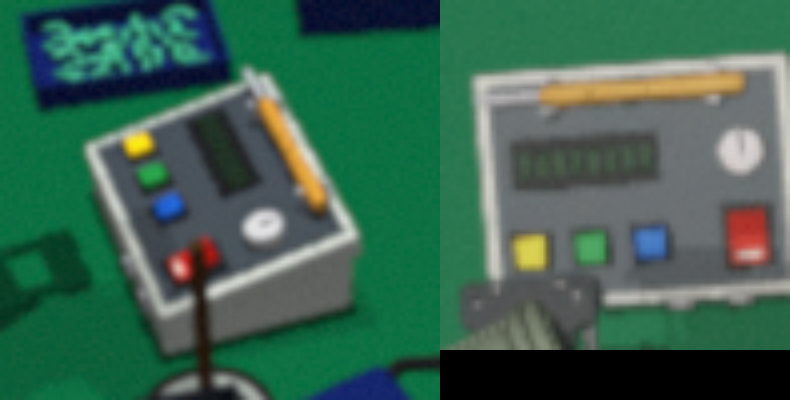

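The console is in place, its rocker is on, the keys have sprung back and the arm is clear of everything.

```bash
python3 -c "
from workcell import order
print(order.job_done())"
```

```text
the job is handed in; nothing more can be done
None
```

I switched the extractor on first, then the wax-pen station, then tapped the green key. Each reached its end stop at under 10 N, the machines I checked hadn't moved, and I handed the job in at about 13 s; no verdict was shown.

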